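Push the last retain jar into the packed rack row

TASK

Put the retain-sample jar that stands outside the rack into the narrow gap in the jar row: bring it upright and low over the rack's base plate in front of the gap and slide it in between its two neighbours, which have to give way, until it bears on the blue stop bar behind, pressing it home gently (glass: with about 10 N on the bar, between 6 and 16 N, and never over 20 N on a neighbour). Let go with all four jars upright in one closed row on the rack, tip neither jars nor bookend, and leave the beaker and the label roll alone.

Things in the scene. Friction and masses are not known exactly. Their poses are not given: they have to be found in the camera images.
- new_jar_mid (a point): the loose jar to be put in: clear jar filled with pale yellow oil, brass-coloured lid, standing on the desk in front of the rack; 65 mm in diameter, 94 mm tall with its lid, about 0.26 kg; this point is on its axis, half-way up (47 mm above its foot). Straight-sided up to 70 mm above its foot, narrower above; grip it about 60 mm above its foot; in the row fingers have no room at its sides, only before and behind it, above the stop bar
- new_jar: the same jar; origin at the centre of its foot, 47 mm below the point above. (Keep clear of the filling machine at the left: its stand and boom rise to z = 390 mm and the boom's end hangs at about x = 395, y = 30 mm, ahead of the robot)
- rack: fixed aluminium jar rack; origin at the centre of its base plate's underside, on the desk; x points away from the robot, the way the jar is pushed in, y along the row. Base plate 200 (x) by 340 (y) mm, 8 mm thick; jars stand on it. The row stands at about x = 25 mm; the plate in front of it (x = -100 to -10 mm) is bare. The open gap, 43 to 54 mm, is between row jars 1 and 2
- rack_end (a point): on the rack (axes as the rack's) at x = 25, y = 155, z = 8 mm: foot of the inner face of the fixed upright end plate at the row's +y end, 70 mm high. Row jar 1 stands at it and cannot give; row jars 2, 3 and the bookend must slide 11 to 23 mm towards -y. With the row closed up to the end plate the new jar's centre is at the rack's y = 57 mm
- stop: two brackets, top at z = 34 mm (origin and axes as the rack's), with the blue stop bar along y behind the row, y = -123 to 147, z = 15 to 31 mm. The bar is adjustable and locked hard: its front face is anywhere from x = 60 to 80 mm in the rack's frame and this is not measured; a jar bearing on it has its centre at x = 27.5 to 47.5 mm
- row_jar_1_mid (a point): jar of the row next to the fixed end plate, the neighbour on the +y side of the gap; 65 mm in diameter, 94 mm tall with its lid, about 0.26 kg; this point is on its axis, half-way up (47 mm above its foot)
- row_jar_1: the same jar, origin at the centre of its foot
- row_jar_2_mid (a point): jar of the row on the -y side of the gap; loose, slides when pushed; 65 mm in diameter, 94 mm tall with its lid, about 0.26 kg; this point is on its axis, half-way up (47 mm above its foot)
- row_jar_2: the same jar, origin at the centre of its foot
- row_jar_3_mid (a point): jar of the row between row jar 2 and the bookend; loose; 65 mm in diameter, 94 mm tall with its lid, about 0.26 kg; this point is on its axis, half-way up (47 mm above its foot)
- row_jar_3: the same jar, origin at the centre of its foot
- bookend: loose grey weighted block closing the row at its -y end, 60 (x) by 40 (y) by 66 mm, 0.8 kg; origin at the centre of its underside; it slides along the base plate when pushed with roughly 1.5 to 3.5 N
- beaker: empty clear plastic beaker, 70 mm wide, 90 mm tall, bystander standing in front of the rack; origin at the centre of its underside
- label_roll: roll of printed labels lying on its side face, 67 mm wide, 45 mm tall, bystander in front of the rack; origin at the centre of its underside
Things that resemble listed ones, but are neither listed nor needed, are in the scene too. Leave any red look-alike of the row_jar_3 alone.

How it is judged (in metres and radians):
On the way, in this order (a step that is already met when the one before it is completed fails the run):
1. the new jar stands upright before the gap, its foot on the base plate or less than 12 mm above it (angle between new_jar_mid's own z axis and vertical below 0.1 rad and z of new_jar_mid in the frame of rack below 0.067 m and x of new_jar_mid in the frame of rack between -0.1 and 0 m and y of new_jar_mid in the frame of rack between 0.04 and 0.09 m), for 0.1 s.
2. the new jar, upright between its neighbours, presses on the stop bar with more than 6 N for 0.15 s (contact force between new_jar and stop above 6 N and angle between new_jar_mid's own z axis and vertical below 0.1 rad and y of new_jar_mid in the frame of rack between 0.045 and 0.065 m), for 0.15 s.
At the end, for the whole second after the job is handed in: All jars at rest on the base plate, upright (0.06 rad), bookend too; in the rack's frame the new jar at x 25-51, y 45-65 mm, row jars 1 and 2 at x 18-51, row jar 3 at x 5-51 mm; the new jar's centre under 70 mm from those of row jars 1 and 2 (65 touching), row jars 2 and 3 under 72 mm apart (x of new_jar_mid in the frame of rack between 0.025 and 0.051 m and y of new_jar_mid in the frame of rack between 0.045 and 0.065 m and angle between each of new_jar_mid, row_jar_1_mid, row_jar_2_mid, row_jar_3_mid, bookend's own z axis and vertical below 0.06 rad and linear speed of each of new_jar, row_jar_1, row_jar_2, row_jar_3 below 0.01 m/s and z of new_jar_mid in the frame of rack between 0.052 and 0.058 m and z of row_jar_1_mid in the frame of rack between 0.052 and 0.058 m and x of row_jar_1_mid in the frame of rack between 0.018 and 0.051 m and z of row_jar_2_mid in the frame of rack between 0.052 and 0.058 m and x of row_jar_2_mid in the frame of rack between 0.018 and 0.051 m and z of row_jar_3_mid in the frame of rack between 0.052 and 0.058 m and x of row_jar_3_mid in the frame of rack between 0.005 and 0.051 m and horizontal distance between new_jar_mid and row_jar_1_mid below 0.07 m and horizontal distance between new_jar_mid and row_jar_2_mid below 0.07 m and horizontal distance between row_jar_2_mid and row_jar_3_mid below 0.072 m).
It fails at once if the new jar presses on the stop bar with more than 16 N (contact force between new_jar and stop above 16 N).
It fails at once if the new jar presses on a neighbour with more than 20 N (contact force between new_jar and row_jar_1 above 20 N or contact force between new_jar and row_jar_2 above 20 N).
It fails at once if a jar of the row or the bookend tips by more than 0.25 rad (angle between any of row_jar_1_mid, row_jar_2_mid, row_jar_3_mid, bookend's own z axis and vertical above 0.25 rad).
It fails at once if the new jar tips by more than 0.5 rad (angle between new_jar_mid's own z axis and vertical above 0.5 rad).
It fails at once if the beaker or the label roll is moved by more than 20 mm (distance of any of beaker, label_roll from where it was at the start of the episode above 0.02 m).
It also fails if it takes over 66 s, if anything falls off the work surface, if the arm or the gripper's body presses on something with over 40 N, if the wrist force passes 120 N, or if a joint passes its speed limit or range.

ROBOT

A 6-joint arm with a two-finger parallel gripper is mounted at the origin on a cart in front of the work surface, level with it; the furniture and walls round the work are solid. World frame = base frame: x ahead of the robot, y to its left, z up, the work surface at z = 0. Lengths are in mm, angles in rad, forces in N, time in s.
With the tool pointing down it reaches from about 350 to 775 mm from the base axis. Payload 5.5 kg.
Tool frame: the origin (TCP) lies between the finger pads; the fingertips stand arm.finger_overhang ahead of it and the grasp point (between the pads) lies 6 mm ahead of it (arm.finger_overhang is the distance from the TCP to the fingertips, in mm); x points along the fingers, z is the direction in which the jaws open and shut, and the axes are right-handed (so a half turn about x gives the same grasp; the last joint's range is limited). The gripper opens to 85 mm and grips with 20 to 120 N. Pads are 22 mm wide; open, the fingers measure 114 mm over their backs; the gripper's body (76 mm by 85 mm) begins 54 mm behind the grasp point. The pads swing forward as they close: fully open they stand 13 mm farther back than shut.
Start: joints at [-0.14, 0.313, 0.046, 1.304, 0, 1.431], TCP at [575.038, -0.015, 256.323] pointing down, gripper open.
Joint ranges: [-2.76, 2.76], [-0.86, 1.69], [-1.03, 1.26], [-2.2, 2.34], [-1.47, 1.5], [-3.14, 3.14]. Speed limits (rad/s): [2.57, 2.57, 3.14, 3.14, 3.14, 3.14].

INTERFACE

Orientations are given as a 3x3 rotation matrix whose columns are the frame's x, y, z axes.
In Python, from plant import arm gives the robot as it stands.
- The arm moves only by the tool send_rows, never from a script. Its argument "motion" is a list of rows, each a list of 7 numbers: the shift along the tool's x, y, z in units of 50 mm (1.0 is 50 mm), then the turn, a rotation vector about the tool's x, y, z in units of 6 degrees (1.0 is 6 degrees), then the opening, from -1 (shut) to 1 (fully open). In form: [[x, y, z, wx, wy, wz, hand], ...]. A call has 1 to 8 rows; each row is the pose to reach, as a shift and turn from the pose measured when the call began, along the tool's axes at that moment; what a row does not reach only later rows make up. A row lasts 1/8 s, in which the tool goes at most 62.5 mm and 10.7 degrees, less where a joint would pass 70% of its speed; a pose out of reach is approached as far as the arm can. A call with a gripper value outside its range is refused whole. The fingers move at their own pace and stop on an object; the grip force is fixed at half the most. Time passes only in rows, so rows that repeat a pose let the fingers close. It gives the time, the measured TCP pose, the force and the opening at its end, in the units of the state.
- arm.get_obs(): the state, without advancing time (a new reading comes with each control period).
- arm.get_image(name): name is "scene" or "side" or "wrist"; returns (picture, depth): 420x560x3 uint8, red, green, blue; 420x560 float32, mm along the optical axis (not along the pixel's ray), 0 where there is no reading.
- arm.camera_info(name): a dict with "fx", "fy", "cx", "cy" (pixels), "extrinsics" (4x4, takes a point from world to camera coordinates); the wrist camera has in their place "T_tool_cam" (4x4, takes a point from camera to tool coordinates, whose origin is the TCP and whose axes are the tool frame's). Camera axes: x right, y down, z forward; pixel columns grow to the right and rows downward; lengths in mm; the calibration is good to about 2 mm. A picture is of the moment at which its call begins: read the wrist's pose just before it. camera_info takes no time and is no camera call.
- arm.hand_in(): hands the job in, once; it reports no verdict.
Trained networks look in the newest picture that a camera, given by its name, has taken for a name from the list of things; names that differ only in an ending like _2 or _b are one class to them, and where a whole thing is asked for, a point or a joint stands for the part that bears it (a point fixed in the world has none). Each returns a list of dicts, best first, with "confidence" (0 to 1); they miss things now and then, are a little off and sometimes report something else, mostly with a low value. They report only what shows in the picture. A call takes as long as a camera call. They do not tell look-alikes from the thing itself.
- arm.regions_of(camera, label): "pixels" (420x560 bool, what is visible of it) and "rect" ([left, top, right, bottom] in pixels, round what is visible of it).
- arm.pinpoint(camera, label): "uv" ([column, row] in pixels: a listed point, or the origin of a listed thing).
The state is a dict: "t": time; "joint_positions": joint angles; "joint_velocities": joint speeds; "tau": joint torques, N m; "tool_pos": TCP position; "tool_rot": TCP orientation; "contact_force": force on the tool from outside, world axes, zero at the start; "moment": the same for the moment, N m; "opening": opening from 0.0 (shut) to 1.0 (fully open).
Only numpy, scipy, OpenCV 4.12 (cv2) and the standard library are available. Lean on these libraries where they do the work, as an engineer would, in place of code of your own. Each camera call takes 0.05 s, during which the arm holds its last target.

## Working session

There is one attempt and no reset: what is moved stays moved. The work goes in short steps, Python scripts to look and compute and a tool call to move; the robot and the scene stay as the last step left them, time stands still between calls to the robot, and variables do not carry over. Pictures are saved under pics/ and viewed, and the job is handed in when it is done.

Besides the shell and the picture viewer there is one more tool, called after "Call:" as a command line: name --pt "numbers of a row" for each row, then --argument value for the rest. send_rows: Moves the arm, as the interface text tells. Its arguments: {"type":"object","properties":{"motion":{"type":"array"}},"required":["motion"]}

```bash
mkdir -p pics; ls
python3 - <<'E'
from plant import arm
import cv2,json
print(arm.get_obs()); print(arm.finger_overhang)
for n in("scene","side","wrist"):
    im,d=arm.get_image(n); cv2.imwrite(f"pics/{n}0.png",im[:,:,::-1]); print(n,arm.camera_info(n))
E
```

```text
pics
{'t': 0.0, 'joint_positions': array([-1.39612192e-01,  3.14014489e-01,  4.49119987e-02,  1.30359950e+00,
        3.70411793e-05,  1.43117218e+00]), 'joint_velocities': array([-6.52217484e-05, -1.49427317e-03,  1.36072995e-03, -9.09301775e-04,
       -5.53722509e-04, -2.08824680e-04]), 'tau': array([-2.90074182e-03, -4.80629075e+01,  2.98531097e+01,  1.95313990e-02,
       -3.83516899e-04, -4.27451073e-05]), 'tool_pos': array([5.74504858e+02, 6.32352143e-02, 2.55373436e+02]), 'tool_rot': array([[-1.88196457e-03, -1.16315809e-05,  9.99998229e-01],
       [ 3.01870850e-04,  9.99999954e-01,  1.21997122e-05],
       [-9.99998184e-01,  3.01893274e-04, -1.88196097e-03]]), 'contact_force': array([ 0.04743205,  0.23685887, -0.28203179]), 'moment': array([ 0.02834486, -0.01210375,  0.0203019 ]), 'opening': 1.0003687141599102}
25.0
scene {'fx': 502.73145315677556, 'fy': 502.73145315677556, 'cx': 277.6005497140224, 'cy': 218.26366525189115, 'extrinsics': array([[ 7.61742891e-01, -6.47877624e-01, -1.53376918e-03,
        -5.34774889e+02],
       [-3.81330084e-01, -4.46432920e-01, -8.09496766
[... 434 characters left out ...]
,  6.02350402e-01, -7.93295123e-01,
         2.04315044e+02],
       [ 8.20558674e-02, -7.89307133e-01, -6.08490825e-01,
         9.82356060e+02],
       [ 0.00000000e+00,  0.00000000e+00,  0.00000000e+00,
         1.00000000e+00]])}
wrist {'fx': 297.82698920004094, 'fy': 297.82698920004094, 'cx': 283.07310255448573, 'cy': 207.32069125423843, 'T_tool_cam': array([[-4.57875927e-04, -3.29100505e-01,  9.44294789e-01,
        -1.17581382e+02],
       [-4.55249632e-04, -9.44294721e-01, -3.29100702e-01,
         8.41150776e+01],
       [ 9.99999792e-01, -5.80577144e-04,  2.82546936e-04,
         5.05493172e-01],
       [ 0.00000000e+00,  0.00000000e+00,  0.00000000e+00,
         1.00000000e+00]])}
```

View pics/scene0.png

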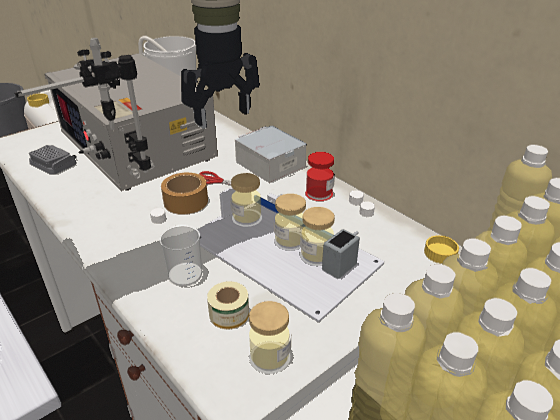

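View pics/side0.png

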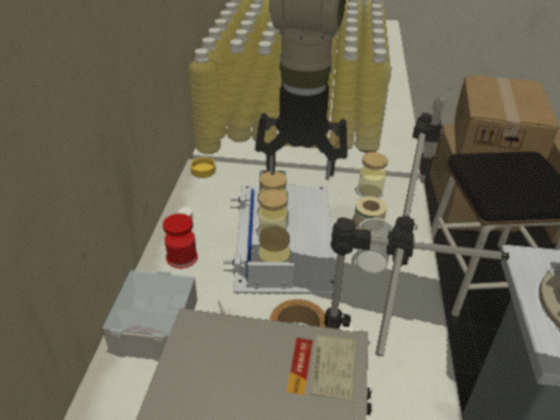

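View pics/wrist0.png

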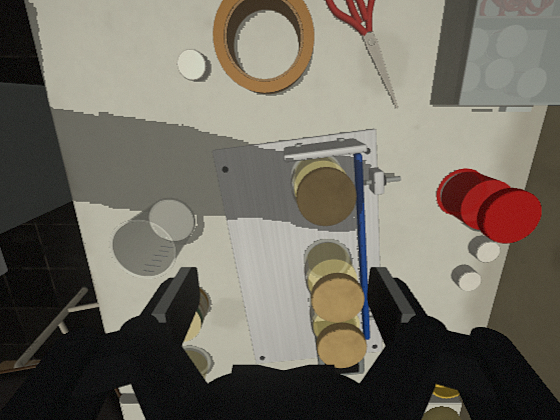

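The scene picture shows the new jar in front at (270,340), label roll at (228,303), beaker at (183,258), and the row on the rack with the gap between (246,200) and (290,220). The red look-alike is at (320,175). In the wrist view the rack is slightly rotated.

```bash
cat > h.py <<'E'
import numpy as np,cv2
from plant import arm
def cam(n):
    c=arm.camera_info(n);K=np.array([[c['fx'],0,c['cx']],[0,c['fy'],c['cy']],[0,0,1]])
    if n=='wrist':
        o=arm.get_obs();T=np.eye(4);T[:3,:3]=o['tool_rot'];T[:3,3]=o['tool_pos'];E=np.linalg.inv(T@c['T_tool_cam'])
    else:E=c['extrinsics']
    return K,E
def ray(K,E,uv):
    R,t=E[:3,:3],E[:3,3];d=R.T@np.linalg.inv(K)@np.array([uv[0],uv[1],1.]);return -R.T@t,d/np.linalg.norm(d)
def atz(K,E,uv,z):
    o,d=ray(K,E,uv);return o+d*(z-o[2])/d[2]
def tri(rs):
    A=np.zeros((3,3));b=np.zeros(3)
    for o,d in rs:
        P=np.eye(3)-np.outer(d,d);A+=P;b+=P@o
    x=np.linalg.solve(A,b);return x,[np.linalg.norm((np.eye(3)-np.outer(d,d))@(x-o)) for o,d in rs]
def proj(K,E,p):
    q=K@(E[:3,:3]@p+E[:3,3]);return q[:2]/q[2]
def pts(n,d):
    K,E=cam(n);v,u=np.nonzero(d>0);z=d[v,u];c=np.stack([(u-K[0,2])/K[0,0]*z,(v-K[1,2])/K[1,1]*z,z],-1)
    P=np.full(d.shape+(3,),np.nan);P[v,u]=(c-E[:3,3])@E[:3,:3];return P
E
python3 - <<'E'
from h import *
H={'new_jar_mid':47,'row_jar_1_mid':55,'rack_end':8,'rack':0,'bookend':8,'beaker':0,'label_roll':0,'stop':8}
np.set_printoptions(precision=1,suppress=True)
for n in("scene","side","wrist"):
    K,E=cam(n); arm.get_image(n)
    for l,z in H.items():
        for r in arm.pinpoint(n,l):
            print(n,l,round(r['confidence'],2),np.array(r['uv']),'at z',z,atz(K,E,r['uv'],z)[:2])
E
```

```text
scene new_jar_mid 0.87 [269.8 339.4] at z 47 [ 422.6 -310.8]
scene row_jar_1_mid 0.87 [251.1 198.7] at z 55 [625.4  -6.1]
scene rack_end 0.37 [291.6 238.9] at z 8 [ 640.1 -115.9]
scene rack 0.78 [282.8 249.2] at z 0 [ 612.1 -121.6]
scene rack 0.18 [229.6 313.1] at z 0 [ 432.4 -191.6]
scene bookend 0.88 [340.  269.8] at z 8 [ 646.9 -242.6]
scene beaker 0.75 [183.5 276. ] at z 0 [422.1 -61.4]
scene label_roll 0.94 [229.1 312.1] at z 0 [ 433.1 -189.2]
scene stop 0.39 [185.4 273.8] at z 8 [424.  -66.6]
side new_jar_mid 0.96 [371.2 177.1] at z 47 [ 426.1 -298.4]
side row_jar_1_mid 0.88 [272.8 254.5] at z 55 [616.8  -1.3]
side rack_end 0.84 [275.1 285.8] at z 8 [607.3  33.8]
side rack 0.91 [285.6 235.5] at z 0 [ 604.4 -120.6]
side beaker 0.65 [369.6 262.8] at z 0 [427.2 -62.2]
side label_roll 0.81 [368.7 218.5] at z 0 [ 427.3 -203.7]
wrist new_jar_mid 0.61 [307.3 260.5] at z 47 [605.6 -99.7]
wrist row_jar_1_mid 0.6 [319.5 188.9] at z 55 [616.1  -5.4]
wrist rack_end 0.96 [313.4 149.6] at z 8 [612.7  31. ]
wrist rack 0.7 [306.5 260.7] at z 0 [ 608.8 -126.4]
wrist beaker 0.85 [172.  217.4] at z 0 [426.3 -60.5]
wrist label_roll 0.87 [184.6 303.3] at z 0 [ 428.1 -198.3]
```

Run:
```python
from h import *
np.set_printoptions(precision=1,suppress=True)
for n in("scene","side","wrist"):
    im,d=arm.get_image(n);P=pts(n,d)
    Z=P[:,:,2];ok=(P[:,:,0]>350)&(P[:,:,0]<760)&(P[:,:,1]>-380)&(P[:,:,1]<60)
    for lo,hi,name in((88,97,'lid94'),(96,108,'lid102'),(66,82,'h74')):
        m=(ok&(Z>lo)&(Z<hi)).astype(np.uint8)
        k,lab,st,ce=cv2.connectedComponentsWithStats(m)
        for i in range(1,k):
            if st[i,4]>60:
                q=P[lab==i];print(n,name,st[i,4],ce[i],'med',np.median(q,0),'min',np.percentile(q,2,0),'max',np.percentile(q,98,0))
    hsv=cv2.cvtColor(im,cv2.COLOR_RGB2HSV)
    b=(hsv[:,:,0]>105)&(hsv[:,:,0]<130)&(hsv[:,:,1]>150)&ok
    q=P[b];print(n,'bar',len(q),np.median(q,0))
    t=q[q[:,2]>26]
    if len(t)>20:
        f=np.polyfit(t[:,1],t[:,0],1);print(' bar fit x=',f,'yrange',t[:,1].min(),t[:,1].max(),'z',np.median(t[:,2]),np.std(t[:,0]-np.polyval(f,t[:,1])))
    m=ok&(abs(Z-8)<4);print(n,'plate',m.sum())
    cv2.imwrite(f'pics/plate_{n}.png',(m*255).astype(np.uint8))
    q=P[m][:,:2].astype(np.float32); 
    print(cv2.minAreaRect(q))
```

```text
scene lid94 83 [244.7 189.4] med [598.4 -21.4  93.5] min [587.1 -29.9  89.2] max [631.2  12.   96.8]
scene lid94 91 [289.6 211.7] med [ 614.5 -136.6   93.2] min [ 603.9 -145.6   89.3] max [ 649.3 -101.6   96.7]
scene lid94 96 [317.7 226.1] med [ 622.3 -202.6   93.3] min [ 613.7 -212.3   89.4] max [ 654.2 -163.8   96.8]
scene lid94 168 [178.6 235.7] med [427.2 -51.3  89.9] min [391.3 -95.4  88.1] max [459.4 -27.1  91.6]
scene lid94 1010 [268.5 316.7] med [ 422.5 -308.6   93.8] min [ 397.4 -333.3   89.1] max [ 449.7 -280.9   95.7]
scene lid102 402 [245.  181.2] med [612.6  -4.9 101.7] min [587.4 -28.7  96.9] max [640.5  23.1 104. ]
scene lid102 480 [290.2 202.9] med [ 630.2 -120.7  101.7] min [ 605.5 -145.2   96.5] max [658.3 -93.3 103.7]
scene lid102 527 [318.2 216.8] med [ 639.2 -186.7  101.8] min [ 614.3 -211.5   96.9] max [ 666.7 -158.3  103.8]
scene h74 260 [178.8 235.1] med [440.  -34.3  74.5] min [404.2 -62.6  66.3] max [457.5 -27.6  81.7]
scene h74 553 [341.2 241.9] med [ 644.5 -241.8   74.5] min [ 619.4 -258.4   66.8] max [ 676.3 -219.    77.3]
scene h74 276 [181.8 253. ] med 
[... 2120 characters left out ...]
1] max [ 668.3 -156.4  103. ]
wrist h74 675 [324.8 152.7] med [618.2  36.7  69.8] min [577.6  29.4  66.8] max [657.5  44.3  71.4]
wrist h74 412 [163.7 226.5] med [449.5 -38.7  74.2] min [415.7 -72.8  66.4] max [459.4 -28.9  81.6]
wrist h74 657 [135.3 255.7] med [403.3 -83.7  74.4] min [394.2 -94.2  66.2] max [444.2 -43.4  81.7]
wrist h74 264 [351.6 368.1] med [ 666.7 -243.7   75.2] min [ 644.9 -254.1   72.3] max [ 680.6 -230.1   76.7]
wrist bar 1176 [673.3 -67.3  31.4]
 bar fit x= [ -0.5 613.4] yrange -236.9428403975097 30.02499536834983 z 31.5180171994936 39.51851009009863
wrist plate 19893
((557.6509399414062, -131.89544677734375), (303.5844421386719, 340.77398681640625), 7.28336238861084)
```

View pics/plate_wrist.png

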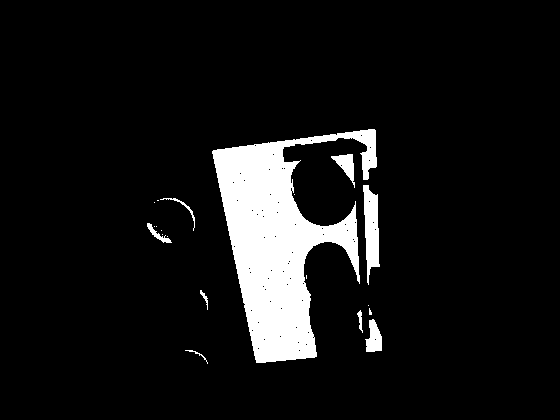

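Run:
```python
from h import *
np.set_printoptions(precision=2,suppress=True)
for n in("wrist","side"):
    im,d=arm.get_image(n);P=pts(n,d);Z=P[:,:,2]
    m=(abs(Z-8)<3.5)&(P[:,:,0]>480)&(P[:,:,0]<760)
    k,lab,st,ce=cv2.connectedComponentsWithStats(m.astype(np.uint8)); i=1+np.argmax(st[1:,4]);q=P[lab==i]
    print(n,np.median(q[:,2]),cv2.minAreaRect(q[:,:2].astype(np.float32)), cv2.boxPoints(cv2.minAreaRect(q[:,:2].astype(np.float32))).tolist())
    hsv=cv2.cvtColor(im,cv2.COLOR_RGB2HSV)
    b=(hsv[:,:,0]>105)&(hsv[:,:,0]<130)&(hsv[:,:,1]>150)&(abs(P[:,:,0]-675)<35)&(abs(Z-31)<2.5)&(P[:,:,1]<35)
    t=P[b];f=np.polyfit(t[:,1],t[:,0],1);r=t[:,0]-np.polyval(f,t[:,1]);print('bar',f,len(t),np.percentile(r,[3,50,97]),t[:,1].min(),t[:,1].max())
    if n=='wrist':
        # front edge of plate & +y edge by fit
        q2=q
        ys=np.arange(-220,20,8);e=[(y,q2[abs(q2[:,1]-y)<3][:,0].min()) for y in ys if (abs(q2[:,1]-y)<3).sum()>5]
        e=np.array(e);f=np.polyfit(e[:,0],e[:,1],1);print('front edge x=',f,np.std(e[:,1]-np.polyval(f,e[:,0])))
        xs=np.arange(500,690,8);e=np.array([(x,q2[abs(q2[:,0]-x)<3][:,1].max()) for x in xs if (abs(q2[:,0]-x)<3).sum()>5]);print(e)
    # end plate top (z~78)
    m=(abs(Z-77)<3)&(abs(P[:,:,0]-618)<60)&(abs(P[:,:,1]-38)<25);print('endtop',m.sum())
    m=(abs(Z-69.8)<3)&(abs(P[:,:,0]-618)<60)&(abs(P[:,:,1]-38)<25);t=P[m];print('endtop70',m.sum(),np.polyfit(t[:,0],t[:,1],1),np.median(t,0))
```

```text
wrist 8.12890435281757 ((608.701171875, -125.25970458984375), (200.1962432861328, 340.5313720703125), 7.4143171310424805) [[487.4682922363281, 30.665382385253906], [531.41162109375, -307.018798828125], [729.93408203125, -281.1847839355469], [685.99072265625, 56.4993896484375]]
bar [ -0.13 665.45] 628 [-2.79  0.06  2.87] -234.92379698654426 29.366344277986663
front edge x= [ -0.13 491.91] 0.2886428249896744
[[500.    31.76]
 [508.    33.11]
 [516.    34.07]
 [524.    35.36]
 [532.    36.39]
 [540.    37.42]
 [548.    38.75]
 [556.    39.92]
 [564.    40.11]
 [572.    41.43]
 [580.    42.66]
 [588.    43.68]
 [596.    44.9 ]
 [604.    45.87]
 [612.    47.02]
 [620.    47.3 ]
 [628.    48.45]
 [636.    49.55]
 [644.    50.85]
 [652.    51.83]
 [660.    52.97]
 [668.    54.12]
 [676.    55.34]
 [684.    55.38]]
endtop 0
endtop70 667 [  0.13 -42.08] [618.19  36.66  69.77]
side 9.414403879214417 ((605.41943359375, -124.3751220703125), (199.1946258544922, 348.7770690917969), 6.172729969024658) [[487.6482238769531, 38.29302978515625], [525.15087890625, -308.4619140625], [723.190673828125, -287.04327392578125], [685.68798828125, 59.711669921875]]
bar [ -0.13 663.58] 65 [-1.34 -0.08  1.35] -218.53084009682905 -6.224199406029481
endtop 1
endtop70 183 [  0.13 -38.78] [616.66  38.93  70.58]
```

Rack found: centre (608.7, −125.2), yaw 7.41°, with the bar face at about rack x = 69.5. Now I move above the new jar, turned to the rack's yaw.

Call:
send_rows --pt "0.1 -0.8 -0.4 -0.2 0 0 1" --pt "0.2 -1.6 -0.8 -0.4 0 0 1" --pt "0.4 -2.4 -1.2 -0.6 0 0 1" --pt "0.5 -3.2 -1.6 -0.8 0 0 1" --pt "0.7 -4.0 -2.0 -1.0 0 0 1" --pt "0.9 -4.9 -2.4 -1.236 0 0 1" --pt "1.1 -5.6 -2.8 -1.236 0 0 1" --pt "1.1 -6.12 -3.01 -1.236 0 0 1"

```text
t: 2.75
tool_pos: [423.1, -307.1, 200.5]
tool_rot: [[-0.001, -0.128, 0.992], [0.001, 0.992, 0.128], [-1.0, 0.001, -0.001]]
contact_force: [0.4, 0.3, -0.2]
opening: 1.0
```

```bash
cat > look.py <<'E'
from h import *
import sys
np.set_printoptions(precision=2,suppress=True)
o=arm.get_obs();print(o['t'],o['tool_pos'],o['tool_rot'].tolist(),o['contact_force'],o['opening'])
im,d=arm.get_image('wrist');P=pts('wrist',d);Z=P[:,:,2]
cv2.imwrite(f'pics/{sys.argv[1]}.png',im[:,:,::-1])
for lo,hi in((87,97),(98,106)):
    m=((Z>lo)&(Z<hi)&(abs(P[:,:,0]-550)<170)).astype(np.uint8);k,lab,st,ce=cv2.connectedComponentsWithStats(m)
    for i in range(1,k):
        if st[i,4]>300:
            q=P[lab==i];c,r=cv2.minEnclosingCircle(q[:,:2].astype(np.float32));print(st[i,4],ce[i],np.median(q,0),'circle',c,r)
K,E=cam('wrist')
for l,z in(('new_jar_mid',47),('new_jar',0)):
    for r in arm.pinpoint('wrist',l): print(l,r['confidence'],r['uv'],atz(K,E,r['uv'],z))
E
python3 look.py w1
```

```text
2.75 [ 423.08 -307.14  200.52] [[-0.0010491974396485701, -0.12751556866512168, 0.9918360141337595], [0.0009287375373704304, 0.9918360080367448, 0.12751655033101017], [-0.9999990183151779, 0.0010549453753619308, -0.0009222033049649602]] [ 0.44  0.28 -0.2 ] 0.9995217364916559
3792 [285.93 211.88] [ 425.14 -307.99   94.01] circle (425.52056884765625, -310.08880615234375) 29.020898818969727
308 [443.86 397.23] [ 613.56 -490.77   91.47] circle (616.3831787109375, -494.38287353515625) 16.263708114624023
new_jar_mid 0.16 [547.9, 13.7] [ 610.7  -134.67   47.  ]
new_jar 0.96 [285.7, 185.6] [ 426.14 -311.48    0.  ]
```

View pics/w1.png

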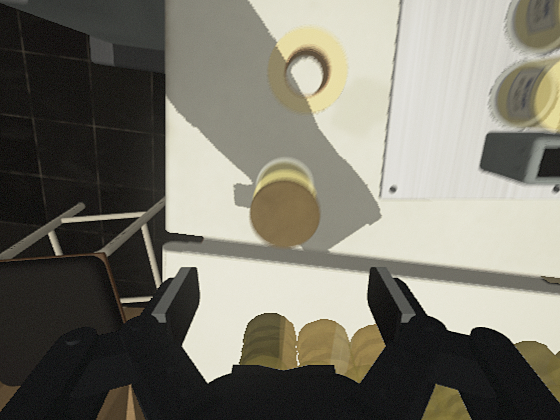

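Run:
```python
from h import *
np.set_printoptions(precision=1,suppress=True)
for n in('wrist','scene','side'):
    im,d=arm.get_image(n);P=pts(n,d);Z=P[:,:,2]
    m=(abs(P[:,:,0]-424)<45)&(abs(P[:,:,1]+307)<45)&(Z>92.5)&(Z<97);q=P[m];h=cv2.convexHull(q[:,:2].astype(np.float32))
    M=cv2.moments(h);print(n,m.sum(),'hull centroid',M['m10']/M['m00'],M['m01']/M['m00'],'r',np.sqrt(M['m00']/np.pi),np.median(q[:,2]))
    m=(P[:,:,0]>330)&(P[:,:,0]<560)&(P[:,:,1]>-460)&(P[:,:,1]<-342)&(Z>20)&(Z<190)
    print('obst',m.sum(),P[m][:5])
    for y in range(-460,-340,15):
        s=m&(abs(P[:,:,1]-y)<7.5)
        if s.sum():print(y,s.sum(),P[s].min(0),P[s].max(0))
```

```text
wrist 3566 hull centroid 426.0331685940722 -305.82523333827777 r 28.306197125226735 93.78811173057231
obst 0 []
scene 876 hull centroid 424.4327168427648 -306.3944808853863 r 28.26439350195035 93.95315723957422
obst 0 []
side 251 hull centroid 424.87769013562274 -304.40033158290817 r 28.377490242976847 95.0167850699665
obst 0 []
```

Jar centre is (425.2, −305.7), lid top at 94. The picture showed it at (286,212) with room around it. Descending and closing.

Call:
send_rows --pt "0.5 0.022 0.045 0 0 0 1" --pt "1.0 0.022 0.045 0 0 0 1" --pt "1.5 0.022 0.045 0 0 0 1" --pt "1.9 0.022 0.045 0 0 0 1" --pt "2.3 0.022 0.045 0 0 0 1" --pt "2.55 0.022 0.045 0 0 0 1" --pt "2.69 0.022 0.045 0 0 0 1" --pt "2.69 0.022 0.045 0 0 0 1"

```text
t: 4.05
tool_pos: [427.0, -303.5, 66.8]
tool_rot: [[-0.0, -0.13, 0.991], [0.001, 0.991, 0.13], [-1.0, 0.001, 0.0]]
contact_force: [-0.4, -0.2, 0.9]
opening: 1.003
```

```bash
python3 look.py w2; python3 -c "
from h import *
im,d=arm.get_image('scene');cv2.imwrite('pics/s2.png',im[:,:,::-1])"
```

```text
4.05 [ 427.03 -303.53   66.83] [[-4.731789377320342e-05, -0.13031832622316517, 0.9914722041547154], [0.0005630155592549251, 0.9914720446512125, 0.1303183321280012], [-0.9999998403872358, 0.000564380666504184, 2.645687643188035e-05]] [-0.4  -0.19  0.9 ] 1.0025794779655783
12188 [276.61 323.1 ] [ 424.17 -298.05   93.98] circle (425.2912292480469, -306.9027099609375) 29.325180053710938
550 [169.26 321.04] [ 384.02 -303.29   91.94] circle (383.56597900390625, -308.931884765625) 10.742131233215332
740 [402.32 319.02] [ 470.95 -290.34   92.12] circle (475.6568603515625, -296.55047607421875) 11.82945442199707
1361 [443.95 333.24] [ 480.46 -286.77  102.95] circle (482.4559020996094, -285.9061279296875) 18.07562255859375
new_jar_mid 0.86 [278.2, 277.9] [ 425.58 -308.03   47.  ]
new_jar 0.89 [279.2, 237.7] [ 425.38 -306.42    0.  ]
```

View pics/w2.png

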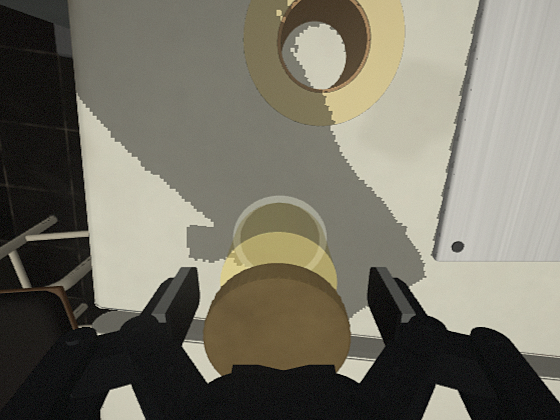

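View pics/s2.png

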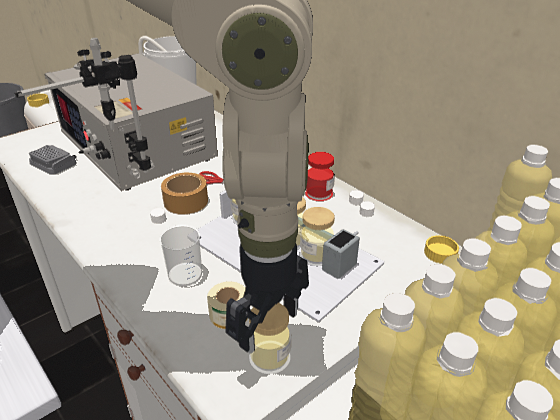

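The jar sits between the pads at (277,320), about 3 mm off centre. I correct that and close.

Call:
send_rows --pt "0.01 -0.05 -0.04 0 0 0 1" --pt "0.01 -0.05 -0.04 0 0 0 1" --pt "0.01 -0.05 -0.04 0 0 0 0.6" --pt "0.01 -0.05 -0.04 0 0 0 0.2" --pt "0.01 -0.05 -0.04 0 0 0 -0.2" --pt "0.01 -0.05 -0.04 0 0 0 -1" --pt "0.01 -0.05 -0.04 0 0 0 -1" --pt "0.01 -0.05 -0.04 0 0 0 -1"

```text
t: 5.25
tool_pos: [425.5, -307.2, 67.7]
tool_rot: [[0.001, -0.13, 0.992], [-0.001, 0.992, 0.13], [-1.0, -0.001, 0.001]]
contact_force: [-1.4, 0.4, 4.8]
opening: 0.709
```

Call:
send_rows --pt "0 0 0 0 0 0 -1" --pt "0 0 0 0 0 0 -1" --pt "0 0 0 0 0 0 -1" --pt "-0.2 0 0 0 0 0 -1" --pt "-0.4 0 0 0 0 0 -1" --pt "-0.4 0 0 0 0 0 -1"

```text
t: 6.0
tool_pos: [426.2, -307.7, 88.8]
tool_rot: [[0.002, -0.13, 0.992], [-0.003, 0.992, 0.13], [-1.0, -0.003, 0.002]]
contact_force: [0.1, -0.1, -2.8]
opening: 0.716
```

```bash
python3 look.py w3; python3 -c "
from h import *
im,d=arm.get_image('scene');cv2.imwrite('pics/s3.png',im[:,:,::-1])"
```

```text
6.0 [ 426.17 -307.69   88.81] [[0.0024996968325589476, -0.12967762482792058, 0.9915530571455743], [-0.002596584750572401, 0.9915519706239521, 0.12968402869817985], [-0.9999935046105942, -0.0028988223033380063, 0.0021418603771676038]] [ 0.06 -0.12 -2.79] 0.7161273479656091
448 [203.65 285.91] [ 391.15 -304.14   92.27] circle (389.7281494140625, -306.5058288574219) 7.90432071685791
415 [363.5  284.97] [ 459.4  -295.14   92.3 ] circle (461.94415283203125, -296.21044921875) 7.738646507263184
490 [282.85 264.41] [ 422.14 -280.96  104.34] circle (424.18896484375, -291.4776611328125) 24.091508865356445
446 [202.64 301.32] [ 393.55 -303.08  102.77] circle (391.0935363769531, -308.9237060546875) 9.123364448547363
370 [365.27 298.11] [ 457.63 -293.74  102.03] circle (461.7113952636719, -296.8643798828125) 7.599481105804443
new_jar 0.66 [282.2, 232.2] [ 426.83 -315.17    0.  ]
```

View pics/w3.png

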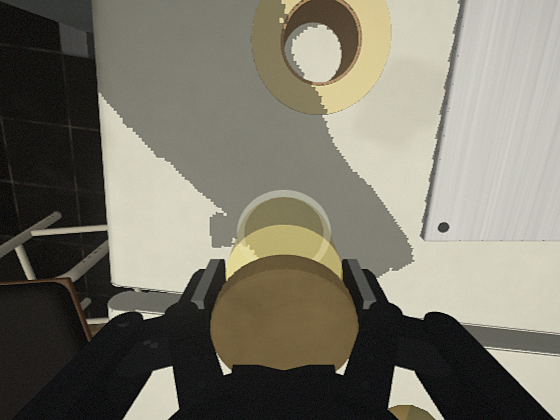

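View pics/s3.png

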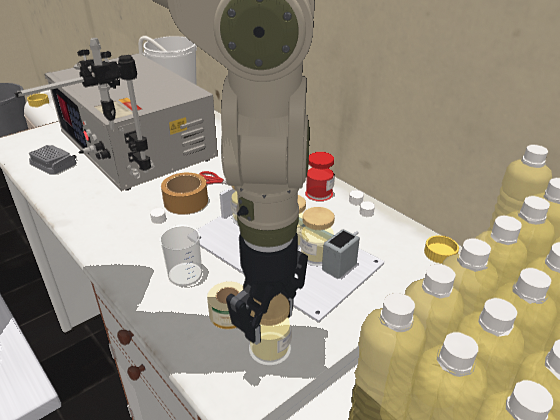

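```bash
cat > held.py <<'E'
from h import *
np.set_printoptions(precision=2,suppress=True)
im,d=arm.get_image('wrist');c=arm.camera_info('wrist');o=arm.get_obs()
v,u=np.nonzero(d>0);z=d[v,u];p=np.stack([(u-c['cx'])/c['fx']*z,(v-c['cy'])/c['fy']*z,z],-1);T=c['T_tool_cam'];p=p@T[:3,:3].T+T[:3,3]
m=(abs(p[:,2])<31)&(abs(p[:,1])<40)&(p[:,0]>-45)&(p[:,0]<0)
q=p[m];
top=q[q[:,0]<np.percentile(q[:,0],50)+2.0]
top=q[abs(q[:,0]-np.median(q[:,0]))<2.5]
print('lid top x(tool)',np.median(top[:,0]),len(top))
A=np.c_[top[:,1:],np.ones(len(top))];s=np.linalg.lstsq(A,top[:,0],rcond=None)[0];print('tilt of top (dx/dy,dx/dz)',s[:2])
# visible rim toward +y: max y for each z bin, fit circle radius 28.3
zs=np.arange(-24,25,2);e=np.array([(a,top[abs(top[:,2]-a)<1.2][:,1].max()) for a in zs if (abs(top[:,2]-a)<1.2).sum()>3])
from scipy.optimize import least_squares
r=least_squares(lambda k:np.hypot(e[:,0]-k[0],e[:,1]-k[1])-28.3,[0,0],loss='soft_l1');print('centre tool z,y',r.x,np.abs(r.fun).mean())
print(o['tool_pos'],o['contact_force'])
E
python3 held.py
```

```text
lid top x(tool) -25.860055521225036 12372
tilt of top (dx/dy,dx/dz) [0.01 0.  ]
centre tool z,y [0.79 1.36] 0.26898316463294736
[ 425.33 -306.89   87.42] [-1.   -0.02 -3.6 ]
```

Jar is held upright: lid top at tool x −25.9, offset (y +1.4, z +0.8). Carrying it high around the label roll.

Call:
send_rows --pt "-0.6 0 0.3 0 0 0 -1" --pt "-1.2 0 0.9 0 0 0 -1" --pt "-1.2 0.2 1.6 0 0 0 -1" --pt "-1.2 0.6 2.2 0 0 0 -1" --pt "-1.2 1.2 2.5 0 0 0 -1" --pt "-1.2 1.9 2.6 0 0 0 -1" --pt "-1.2 2.5 2.7 0 0 0 -1" --pt "-1.2 2.8 2.7 0 0 0 -1"

```text
t: 7.25
tool_pos: [540.7, -149.0, 146.9]
tool_rot: [[-0.0, -0.131, 0.991], [-0.0, 0.991, 0.131], [-1.0, -0.0, -0.001]]
contact_force: [1.0, 0.4, -3.0]
opening: 0.71
```

Call:
send_rows --pt "0 0.4 0 0 0 0 -1" --pt "0 0.8 0 0 0 0 -1" --pt "0 1.2 0.1 0 0 0 -1" --pt "0 1.35 0.2 0 0 0 -1" --pt "0 1.35 0.2 0 0 0 -1" --pt "0 1.35 0.2 0 0 0 -1"

```text
t: 8.0
tool_pos: [542.0, -81.2, 146.8]
tool_rot: [[-0.0, -0.131, 0.991], [-0.001, 0.991, 0.131], [-1.0, -0.001, -0.0]]
contact_force: [0.7, -0.6, -3.4]
opening: 0.711
```

```bash
python3 held.py
cat > obs.py <<'E'
from h import *
np.set_printoptions(precision=2,suppress=True)
c=np.array([608.7,-125.2]);a=np.radians(7.41)
for i in range(1):
    o=arm.get_obs();d=o['tool_pos'][:2]-c;x=np.array([np.cos(a),np.sin(a)]);y=np.array([-np.sin(a),np.cos(a)])
    R=o['tool_rot'];f=o['contact_force']
    print('t',o['t'],'rack TCP x,y,z',d@x,d@y,o['tool_pos'][2],'yaw err deg',np.degrees(np.arctan2(R[1,2],R[0,2]))-7.41,'tilt',R[2,1],R[2,2],'F rack',f[:2]@x,f[:2]@y,f[2],'M',o['moment'],'open',o['opening'])
E
python3 obs.py; python3 -c "
from h import *
for n in('scene','side','wrist'):
  im,d=arm.get_image(n);cv2.imwrite('pics/%s4.png'%n,im[:,:,::-1])"; python3 obs.py
```

```text
lid top x(tool) -25.848158004796872 12370
tilt of top (dx/dy,dx/dz) [0.01 0.  ]
centre tool z,y [0.72 1.28] 0.26651165515700415
[541.85 -81.28 146.82] [ 0.04 -0.81 -3.17]
t 8.05 rack TCP x,y,z -60.632009261640505 52.17367857776547 146.8167575956566 yaw err deg 0.09714182361139301 tilt -0.000530540414866627 -0.000553723876866618 F rack -0.06988279274286097 -0.8121499468668525 -3.166550599120362 M [ 0.02 -0.01 -0.  ] open 0.7086223329475633
t 8.2 rack TCP x,y,z -60.77467019656923 52.18062037981713 146.8134762754637 yaw err deg 0.08363305621724404 tilt -0.0003474846412194939 -0.0005943166928930735 F rack -0.18558351174401055 0.06209869134454765 -2.4591140746897695 M [0.   0.01 0.02] open 0.7077792452749628
```

View pics/wrist4.png

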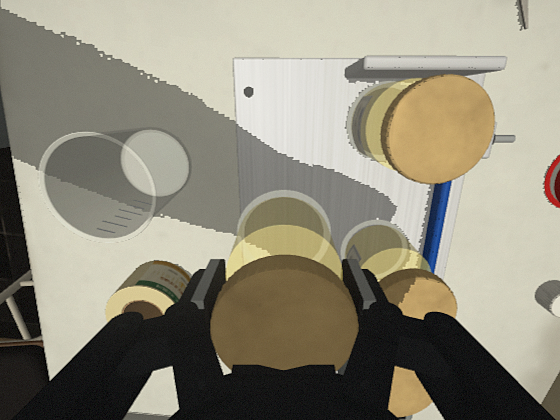

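View pics/side4.png

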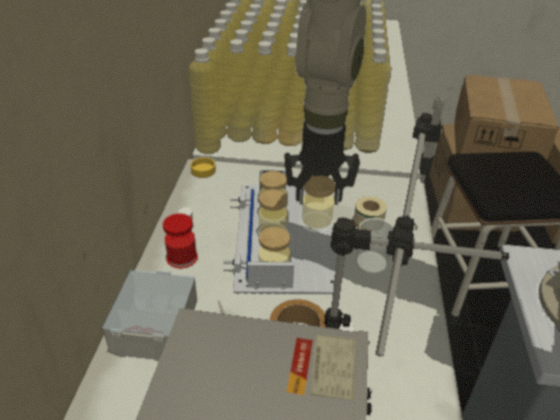

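The jar hangs upright over the plate (wrist (284,310)), with jar 1's lid at (440,130), jar 2 partly visible at (410,300) and the beaker clear. Measuring the neighbours relative to the held jar in this same view.

```bash
cat > rel.py <<'E'
from h import *
from scipy.optimize import least_squares
np.set_printoptions(precision=2,suppress=True)
o=arm.get_obs();im,d=arm.get_image('wrist');c=arm.camera_info('wrist')
v,u=np.nonzero(d>0);z=d[v,u];p=np.stack([(u-c['cx'])/c['fx']*z,(v-c['cy'])/c['fy']*z,z],-1);T=c['T_tool_cam'];p=p@T[:3,:3].T+T[:3,3]
tz=o['tool_pos'][2]
top=p[(abs(tz-p[:,0]-101.7)<2.0)]
hsv=cv2.cvtColor(im,cv2.COLOR_RGB2HSV);col=hsv[v,u][(abs(tz-p[:,0]-101.7)<2.0)]
dk=col[:,2]>70;top=top[dk]
for name,y0,z0 in(('jar1',70,85),('jar2',-48,87)):
    q=top[(np.hypot(top[:,1]-y0,top[:,2]-z0)<45)]
    # grid occupancy convex hull
    h=cv2.convexHull(q[:,1:].astype(np.float32));M=cv2.moments(h);print(name,len(q),'hull c (y,z)',M['m10']/M['m00'],M['m01']/M['m00'],'r',np.sqrt(M['m00']/np.pi),'y',np.percentile(q[:,1],[.5,99.5]),'z',np.percentile(q[:,2],[.5,99.5]))
    hp=h[:,0]; r=least_squares(lambda k:np.hypot(hp[:,0]-k[0],hp[:,1]-k[1])-28.3,[y0,z0],loss='soft_l1',f_scale=.5);print('  fit28.3',r.x,np.abs(r.fun).mean())
e=p[(abs(tz-p[:,0]-69.8)<2.5)&(abs(p[:,1]-105)<40)&(p[:,2]>20)&(p[:,2]<140)]
if len(e)>50: print('endplate n',len(e),'y',np.percentile(e[:,1],[1,50,99]),np.polyfit(e[:,2],e[:,1],1))
b=(hsv[v,u][:,0]>105)&(hsv[v,u][:,0]<130)&(hsv[v,u][:,1]>150)&(abs(tz-p[:,0]-31)<2.5);b=p[b]
if len(b)>20: print('bar z',np.percentile(b[:,2],[2,50,98]),np.polyfit(b[:,1],b[:,2],1))
print(o['tool_pos'])
E
python3 rel.py
```

```text
jar1 9220 hull c (y,z) 69.5611851889831 84.28907834676338 r 28.649916689926137 y [42.54 97.01] z [ 56.65 111.22]
  fit28.3 [69.6  84.14] 0.37478232696000724
jar2 2219 hull c (y,z) -48.20833561772303 89.02851335021975 r 26.641352113408384 y [-50.09 -19.79] z [ 66.51 114.12]
  fit28.3 [-47.43  86.77] 1.82530473364315
endplate n 2123 y [102.93 106.63 110.57] [ -0.   106.73]
bar z [129.43 132.11 135.58] [ -0.   132.22]
[541.7  -81.29 146.81]
```

Call:
send_rows --pt "0.3 0.05 0.1 0 0 0 -1" --pt "0.6 0.05 0.2 0 0 0 -1" --pt "0.9 0.05 0.24 0 0 0 -1" --pt "1.1 0.05 0.24 0 0 0 -1" --pt "1.25 0.05 0.24 0 0 0 -1" --pt "1.33 0.05 0.24 0 0 0 -1" --pt "1.36 0.05 0.24 0 0 0 -1" --pt "1.36 0.05 0.24 0 0 0 -1"

```text
t: 9.25
tool_pos: [553.4, -77.3, 79.1]
tool_rot: [[-0.0, -0.13, 0.991], [-0.0, 0.991, 0.13], [-1.0, -0.0, -0.0]]
contact_force: [-0.0, -0.0, -2.5]
opening: 0.71
```

```bash
python3 obs.py; python3 rel.py; python3 held.py; python3 -c "
from h import *
for n in('scene','wrist'):
  im,d=arm.get_image(n);cv2.imwrite('pics/%s5.png'%n,im[:,:,::-1])"; python3 obs.py
```

```text
t 9.25 rack TCP x,y,z -48.672532009428565 54.64995285031571 79.11392913435871 yaw err deg 0.0851854573809856 tilt -0.0004895014964187462 -0.00010604209182007131 F rack -0.04333376865482321 0.0027228920028342677 -2.5141752661363683 M [-0.03  0.01 -0.04] open 0.710002870910931
jar1 20962 hull c (y,z) 66.10171427251238 68.39732587890617 r 26.642223034188795 y [40.22 94.69] z [44.15 91.69]
  fit28.3 [67.03 71.31] 0.6119518790417956
jar2 1412 hull c (y,z) -41.27873842661974 58.21193315061788 r 10.652805160621165 y [-50.14 -27.85] z [47.54 71.16]
  fit28.3 [-42.74  80.14] 5.6706102023992795
endplate n 4246 y [100.48 104.19 108.23] [ -0.   104.52]
bar z [117.   119.62 123.27] [ -0.   119.78]
[553.39 -77.28  79.11]
lid top x(tool) -25.83047987945252 12358
tilt of top (dx/dy,dx/dz) [0.01 0.  ]
centre tool z,y [0.83 1.28] 0.2794831134958592
[553.48 -77.28  79.26] [ 0.48 -0.94 -2.39]
t 9.45 rack TCP x,y,z -48.599126137176654 54.631987996845695 79.19518393656935 yaw err deg 0.08607728758936162 tilt -0.0005797711741424441 7.836659769013377e-05 F rack 0.3676993411798208 0.8847293777071906 -3.4442680751846093 M [ 0.03  0.03 -0.01] open 0.7107013669284253
```

View pics/wrist5.png

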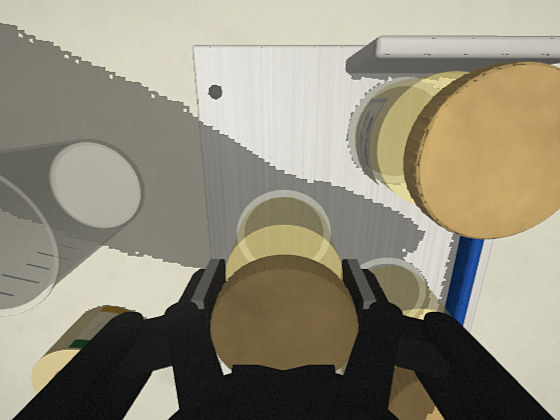

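View pics/scene5.png

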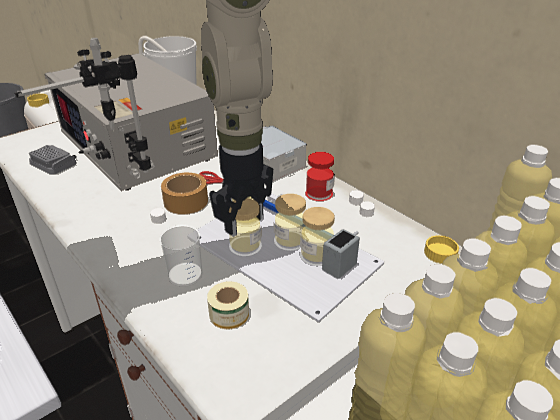

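Held jar to jar 1 spacing across the row is 65.7 mm, with the bar about 83 mm ahead. Sliding in slowly.

Call:
send_rows --pt "0.02 0 0.08 0 0 0 -1" --pt "0.03 0 0.16 0 0 0 -1" --pt "0.03 0 0.24 0 0 0 -1" --pt "0.03 0 0.32 0 0 0 -1" --pt "0.03 0 0.4 0 0 0 -1" --pt "0.03 0 0.48 0 0 0 -1" --pt "0.03 0 0.56 0 0 0 -1" --pt "0.03 0 0.6 0 0 0 -1"

```text
t: 10.45
tool_pos: [583.5, -73.3, 77.7]
tool_rot: [[0.0, -0.131, 0.991], [-0.001, 0.991, 0.131], [-1.0, -0.001, 0.0]]
contact_force: [-0.0, 0.4, -3.0]
opening: 0.715
```

```bash
python3 obs.py
```

```text
t 10.45 rack TCP x,y,z -18.294293266267186 54.67988198789069 77.69524365481335 yaw err deg 0.09223408861423721 tilt -0.0006218598507436417 0.0001874839271155215 F rack 0.018243514465058754 0.36744965806291324 -2.9761914019608633 M [ 0.01 -0.06 -0.01] open 0.7151768406311192
```

Call:
send_rows --pt "0 0 0.05 0 0 0 -1" --pt "0 0 0.1 0 0 0 -1" --pt "0 0 0.15 0 0 0 -1" --pt "0 0 0.2 0 0 0 -1" --pt "0 0 0.25 0 0 0 -1" --pt "0 0 0.3 0 0 0 -1"

```text
t: 11.2
tool_pos: [598.3, -71.2, 77.6]
tool_rot: [[-0.0, -0.131, 0.991], [-0.0, 0.991, 0.131], [-1.0, -0.0, -0.0]]
contact_force: [-1.1, 1.6, -2.7]
opening: 0.713
```

```bash
python3 obs.py; python3 rel.py;python3 held.py
```

```text
t 11.2 rack TCP x,y,z -3.322863969823446 54.915478173191794 77.64544144045747 yaw err deg 0.09664208746766612 tilt -0.00013836790795652387 -0.00017629716789537475 F rack -0.8957306852440043 1.682200187472706 -2.708906905899631 M [ 0.36  0.35 -0.1 ] open 0.7130522641891999
jar1 4324 hull c (y,z) 67.88415117628259 47.4972913558448 r 12.091812401776092 y [48.77 87.76] z [40.26 54.82]
  fit28.3 [69.91 67.77] 3.2131316748974874
jar2 812 hull c (y,z) -39.97493785429122 53.01796011645818 r 8.160281893382285 y [-48.63 -28.7 ] z [46.03 61.7 ]
  fit28.3 [-25.8  74.5] 3.434108006756263
endplate n 3420 y [100.23 103.99 107.98] [ -0. 104.]
bar z [71.98 74.8  78.21] [ 0.01 75.03]
[598.32 -71.17  77.65]
lid top x(tool) -25.822201453684286 12369
tilt of top (dx/dy,dx/dz) [0. 0.]
centre tool z,y [1.12 1.34] 2.774993449792749
[598.7 -71.2  77.7] [-0.54  1.23 -3.11]
```

Call:
send_rows --pt "0 0 0.04 0 0 0 -1" --pt "0 0 0.08 0 0 0 -1" --pt "0 0 0.12 0 0 0 -1" --pt "0 0 0.16 0 0 0 -1" --pt "0 0 0.2 0 0 0 -1" --pt "0 0 0.24 0 0 0 -1"

```text
t: 12.05
tool_pos: [609.7, -69.1, 77.3]
tool_rot: [[-0.001, -0.131, 0.991], [0.001, 0.991, 0.131], [-1.0, 0.001, -0.001]]
contact_force: [-3.3, 3.5, -2.5]
opening: 0.718
```

```bash
python3 obs.py;python3 rel.py;  python3 -c "
from h import *
for n in('scene','wrist','side'):
  im,d=arm.get_image(n);cv2.imwrite('pics/%s6.png'%n,im[:,:,::-1])"; python3 obs.py
```

```text
t 12.05 rack TCP x,y,z 8.274179279952758 55.51584308599022 77.30921529538647 yaw err deg 0.1116067924482822 tilt 0.0010034694699779776 -0.0013122924235126352 F rack -2.8544207728743234 3.8985866070469513 -2.482964344570619 M [ 0.79  0.99 -0.03] open 0.7183110823446962
jar1 465 hull c (y,z) 67.82104655968283 41.86351861435782 r 4.154494743748049 y [58.16 77.73] z [40.07 43.67]
  fit28.3 [69.92 68.45] 0.942048067917629
jar2 240 hull c (y,z) -41.83588212358777 49.95052828980128 r 4.2749438365631445 y [-48.22 -34.96] z [45.72 55.29]
  fit28.3 [-26.89  73.73] 1.434363030859581
endplate n 2681 y [ 99.7  103.38 107.59] [ -0.01 103.63]
bar z [60.62 63.97 66.89] [ 0.01 63.82]
[609.75 -69.08  77.31]
t 12.25 rack TCP x,y,z 8.419742447768595 55.57339232984269 77.28058249894153 yaw err deg 0.12724747960247473 tilt 0.0009748826337911369 -0.00088652992979974 F rack -2.5587241933715843 4.853154128927216 -2.2785908656129483 M [ 0.86  0.77 -0.06] open 0.7114251911424876
```

View pics/wrist6.png

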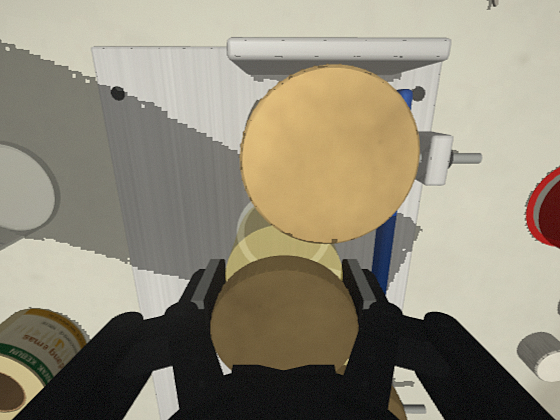

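View pics/scene6.png

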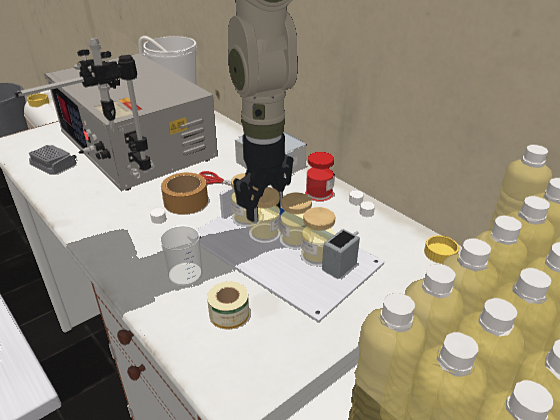

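View pics/side6.png

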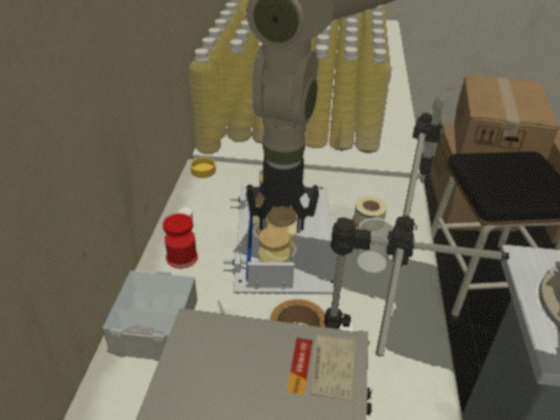

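Call:
send_rows --pt "0 -0.02 0.04 0 0 0 -1" --pt "0 -0.03 0.08 0 0 0 -1" --pt "0 -0.03 0.12 0 0 0 -1" --pt "0 -0.03 0.16 0 0 0 -1" --pt "0 -0.03 0.2 0 0 0 -1" --pt "0 -0.03 0.24 0 0 0 -1"

```text
t: 13.0
tool_pos: [619.2, -67.2, 76.2]
tool_rot: [[-0.007, -0.132, 0.991], [0.004, 0.991, 0.132], [-1.0, 0.005, -0.006]]
contact_force: [-5.8, 6.8, -3.5]
opening: 0.71
```

```bash
python3 obs.py;python3 rel.py;python3 held.py; python3 obs.py
```

```text
t 13.0 rack TCP x,y,z 17.863871827708056 56.1672029810046 76.22971343719773 yaw err deg 0.1646855131136009 tilt 0.004723366317959129 -0.006174956184194471 F rack -4.855689607132058 7.506039546905974 -3.4769334353245007 M [ 1.17  1.21 -0.08] open 0.710308674203243
lid top x(tool) -25.807937253252476 12499
tilt of top (dx/dy,dx/dz) [0. 0.]
centre tool z,y [ 6.06 11.67] 3.2145675571276966
[620.56 -67.58  76.47] [-3.5   4.9  -2.85]
t 13.1 rack TCP x,y,z 19.19222459524763 55.606463959797814 76.47471035889795 yaw err deg 0.17070413963689735 tilt 0.003627527797306952 -0.0035845341982323245 F rack -2.8398609779464685 5.309210301297896 -2.8488096499385303 M [ 1.14  0.85 -0.09] open 0.7085791197302105Traceback (most recent call last):
  File "rel.py", line 13, in <module>
    h=cv2.convexHull(q[:,1:].astype(np.float32));M=cv2.moments(h);print(name,len(q),'hull c (y,z)',M['m10']/M['m00'],M['m01']/M['m00'],'r',np.sqrt(M['m00']/np.pi),'y',np.percentile(q[:,1],[.5,99.5]),'z',np.percentile(q[:,2],[.5,99.5]))
                                                                                                   ~~~~~~~~^~~~~~~~~
ZeroDivisionError: float division by zero
```

```bash
sed -i "s/^    h=cv2.convexHull/    if len(q)<600: continue\n    h=cv2.convexHull/" rel.py; python3 rel.py; python3 -c "
from h import *
for n in('wrist','side','scene'):
  im,d=arm.get_image(n);cv2.imwrite('pics/%s7.png'%n,im[:,:,::-1])"; python3 obs.py
```

```text
endplate n 2034 y [ 99.6  103.32 107.49] [ -0.01 103.6 ]
bar z [50.21 53.99 56.37] [ 0.01 53.32]
[620.56 -67.58  76.47]
t 13.3 rack TCP x,y,z 19.393509448225586 55.48082386196268 76.53932260645324 yaw err deg 0.16763824033029184 tilt 0.003524307744876076 -0.00310238383899754 F rack -2.3200138667690684 4.758369708545687 -3.6735251321487734 M [ 1.15  0.86 -0.12] open 0.7151533010963336
```

View pics/wrist7.png

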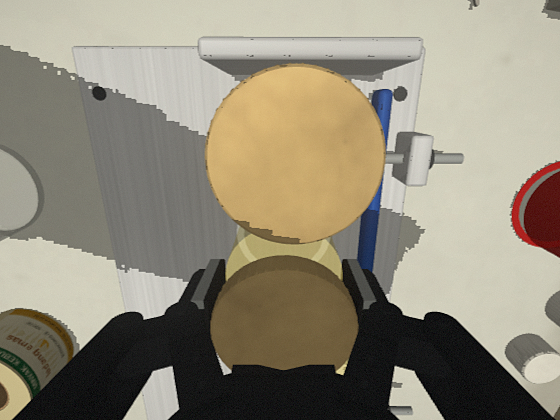

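View pics/scene7.png

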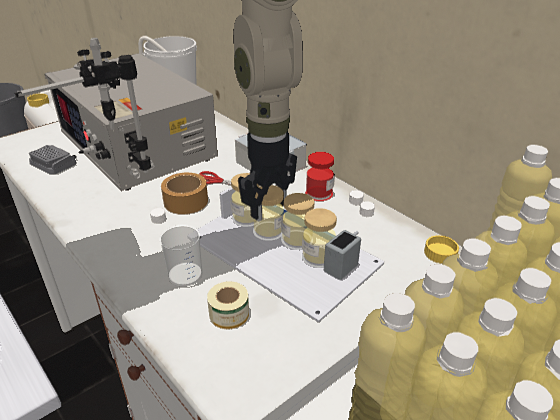

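Call:
send_rows --pt "0 -0.02 0.04 0 0 0 -1" --pt "0 -0.02 0.08 0 0 0 -1" --pt "0 -0.02 0.12 0 0 0 -1" --pt "0 -0.02 0.16 0 0 0 -1" --pt "0 -0.02 0.2 0 0 0 -1"

```text
t: 13.92
tool_pos: [630.1, -66.2, 76.1]
tool_rot: [[-0.005, -0.133, 0.991], [0.005, 0.991, 0.133], [-1.0, 0.006, -0.004]]
contact_force: [-3.1, 4.3, -2.0]
opening: 0.709
```

```bash
python3 obs.py;python3 rel.py; python3 obs.py
```

```text
t 13.925 rack TCP x,y,z 28.78754907678112 55.77085482411195 76.14777453608777 yaw err deg 0.20810701364515527 tilt 0.00572763393205247 -0.004460025124885619 F rack -2.4835415863294212 4.627180681695141 -2.043192810422177 M [ 1.14  0.78 -0.06] open 0.709063616804187
endplate n 1435 y [ 99.34 103.12 107.11] [  0.   103.11]
bar z [41.03 44.33 46.91] [ 0.01 43.91]
[630.05 -66.18  76.15]
t 13.975 rack TCP x,y,z 29.1327606873498 55.70622154192394 76.16935869239029 yaw err deg 0.21085263309795632 tilt 0.005606869911958347 -0.003999209411855889 F rack -1.6455096139458751 5.2522911272077675 -2.3027564127673883 M [ 1.17  0.71 -0.06] open 0.7094638888946398
```

Call:
send_rows --pt "0 -0.01 0.03 0 0 0 -1" --pt "0 -0.01 0.06 0 0 0 -1" --pt "0 -0.01 0.08 0 0 0 -1" --pt "0 -0.01 0.1 0 0 0 -1"

```text
t: 14.48
tool_pos: [634.9, -65.1, 76.1]
tool_rot: [[-0.006, -0.133, 0.991], [0.006, 0.991, 0.133], [-1.0, 0.007, -0.005]]
contact_force: [-4.2, 5.2, -0.6]
opening: 0.71
```

```bash
python3 obs.py;python3 rel.py; python3 obs.py
```

```text
t 14.475 rack TCP x,y,z 33.69365650165652 56.18826150234759 76.12676390005241 yaw err deg 0.24131283202851517 tilt 0.007205352965575493 -0.004864333406142339 F rack -3.4664372685499116 5.7057961084745585 -0.6359718990223648 M [ 1.02  0.89 -0.07] open 0.7095517742700882
endplate n 1126 y [ 98.99 102.74 106.86] [ -0.01 102.93]
bar z [36.14 39.41 42.12] [ 0.01 39.  ]
[634.87 -65.14  76.13]
t 14.525 rack TCP x,y,z 33.892189746193054 56.18528436703036 76.13729471558625 yaw err deg 0.24286984496344477 tilt 0.007164951977100426 -0.004562838076680199 F rack -3.0288154105687153 5.121065494617308 -0.61618594461095 M [ 1.02  0.73 -0.09] open 0.7153913735753273
```

Call:
send_rows --pt "-0.005 -0.01 0.02 0 0 0 -1" --pt "-0.005 -0.01 0.04 0 0 0 -1" --pt "-0.005 -0.01 0.04 0 0 0 -1"

```text
t: 14.9
tool_pos: [637.0, -64.7, 76.2]
tool_rot: [[-0.006, -0.134, 0.991], [0.008, 0.991, 0.134], [-1.0, 0.008, -0.005]]
contact_force: [-2.0, 4.2, -3.1]
opening: 0.708
```

```bash
python3 obs.py;python3 rel.py; python3 obs.py
```

```text
t 14.9 rack TCP x,y,z 35.83564464278536 56.353736141976285 76.17169407050736 yaw err deg 0.27200068677376965 tilt 0.008364100387322338 -0.00486679783445391 F rack -1.4432561892993203 4.4530837522951385 -3.0629347792231094 M [1.   0.59 0.02] open 0.707878642524282
endplate n 972 y [ 98.73 102.59 106.5 ] [  0.   102.54]
bar z [34.07 37.25 39.94] [ 0.   36.98]
[636.97 -64.7   76.17]
t 14.95 rack TCP x,y,z 35.8250526582548 56.33126247839051 76.15669911309797 yaw err deg 0.26890417293424296 tilt 0.008345524567864766 -0.0048604197387395204 F rack -1.9797266227932127 5.938719067975568 -2.633655897840351 M [ 0.97  0.61 -0.01] open 0.7131736151226259
```

Call:
send_rows --pt "0 -0.01 0.02 0 0 0 -1" --pt "0 -0.01 0.03 0 0 0 -1" --pt "0 -0.01 0.03 0 0 0 -1"

```text
t: 15.32
tool_pos: [637.2, -64.6, 76.1]
tool_rot: [[-0.009, -0.134, 0.991], [0.008, 0.991, 0.134], [-1.0, 0.009, -0.007]]
contact_force: [-5.3, 3.3, 0.9]
opening: 0.713
```

```bash
python3 obs.py; python3 obs.py
```

```text
t 15.325 rack TCP x,y,z 36.09669343980445 56.37083725797342 76.12821930230723 yaw err deg 0.27510986046703945 tilt 0.009168711284042355 -0.007342884069212953 F rack -4.828622512126551 3.9981830713559163 0.8789318362777954 M [ 0.81  1.36 -0.04] open 0.7127182109189696
t 15.325 rack TCP x,y,z 36.09669343980445 56.37083725797342 76.12821930230723 yaw err deg 0.27510986046703945 tilt 0.009168711284042355 -0.007342884069212953 F rack -4.828622512126551 3.9981830713559163 0.8789318362777954 M [ 0.81  1.36 -0.04] open 0.7127182109189696
```

Call:
send_rows --pt "0 -0.01 0.015 0 0 0 -1" --pt "0 -0.01 0.03 0 0 0 -1" --pt "0 -0.01 0.04 0 0 0 -1" --pt "0 -0.01 0.05 0 0 0 -1" --pt "0 -0.01 0.05 0 0 0 -1"

```text
t: 15.95
tool_pos: [637.5, -64.6, 76.2]
tool_rot: [[-0.013, -0.134, 0.991], [0.008, 0.991, 0.134], [-1.0, 0.01, -0.012]]
contact_force: [-9.3, 2.6, 4.0]
opening: 0.71
```

```bash
python3 obs.py; python3 rel.py; python3 obs.py;  python3 -c "
from h import *
for n in('wrist','side','scene'):
  im,d=arm.get_image(n);cv2.imwrite('pics/%s8.png'%n,im[:,:,::-1])"; python3 obs.py
```

```text
t 15.95 rack TCP x,y,z 36.42215700713816 56.407466957781594 76.1820546332562 yaw err deg 0.27390230816274475 tilt 0.00979922485448583 -0.011629676692726706 F rack -8.861325450820749 3.8027432739916094 3.9701706338214398 M [ 0.69  1.93 -0.02] open 0.7104544052311516
endplate n 953 y [ 98.67 102.46 106.51] [ -0.   102.61]
bar z [33.78 36.97 39.7 ] [ 0.   36.81]
[637.54 -64.57  76.18]
t 16.0 rack TCP x,y,z 36.427863544872665 56.414812160723805 76.20030496304871 yaw err deg 0.27497646514552887 tilt 0.009820992706153773 -0.01156686771964658 F rack -7.8105253552360905 3.974963291129658 3.663380836490355 M [ 0.62  1.94 -0.02] open 0.7097844047227524
t 16.15 rack TCP x,y,z 36.41884030236984 56.422548192667065 76.19963827761592 yaw err deg 0.2733261251887571 tilt 0.009828950732985588 -0.011577094944496897 F rack -7.818404549411386 4.144400781550099 4.655747982831649 M [ 0.61  1.99 -0.06] open 0.7112472320774734
```

Steady contact with the bar (about 8 N total along rack x). I press a bit more, holding for several rows.

Call:
send_rows --pt "0 -0.005 0.03 0 0 0 -1" --pt "0 -0.005 0.045 0 0 0 -1" --pt "0 -0.005 0.055 0 0 0 -1" --pt "0 -0.005 0.065 0 0 0 -1" --pt "0 -0.005 0.065 0 0 0 -1" --pt "0 -0.005 0.065 0 0 0 -1"

```text
t: 16.9
tool_pos: [637.9, -64.5, 76.3]
tool_rot: [[-0.018, -0.133, 0.991], [0.008, 0.991, 0.133], [-1.0, 0.01, -0.017]]
contact_force: [-11.2, 2.7, 5.1]
opening: 0.712
```

```bash
python3 obs.py; for i in 1 2 3; do python3 -c "
from h import *
im,d=arm.get_image('wrist')
print(len(arm.get_obs()['tau']))"; python3 obs.py; done; python3 held.py
```

```text
t 16.9 rack TCP x,y,z 36.75525587955218 56.46286389627588 76.29465446496725 yaw err deg 0.25594539123185545 tilt 0.010044531121200915 -0.017223106894288288 F rack -10.758553327113999 4.143444918731517 5.050130235274277 M [0.42 2.38 0.07] open 0.7117038974982159
6
t 16.95 rack TCP x,y,z 36.79047242322426 56.41543807641462 76.30769387492533 yaw err deg 0.2500882871796106 tilt 0.009984949945215451 -0.017126053950996496 F rack -11.176748273855864 4.306420101682911 4.966666131099561 M [ 0.4   2.36 -0.07] open 0.7119119178960687
6
t 17.0 rack TCP x,y,z 36.76505923693126 56.43950738530351 76.28245920400973 yaw err deg 0.2530018271746819 tilt 0.009997237714706198 -0.01718835230433738 F rack -10.974798760214052 3.5048171857393142 4.39603439030725 M [0.39 2.34 0.05] open 0.7139572109022795
6
t 17.05 rack TCP x,y,z 36.77518408613973 56.432085756768984 76.31371088010695 yaw err deg 0.25422104313084404 tilt 0.009986056306188882 -0.017163196892878218 F rack -11.028482411894602 2.285595733524659 5.680387338135303 M [0.4  2.39 0.01] open 0.7184895320820915
lid top x(tool) -25.85971554747249 12627
tilt of top (dx/dy,dx/dz) [ 0.01 -0.  ]
centre tool z,y [-11.27  12.05] 2.4839419736048494
[637.87 -64.48  76.28] [-10.87   2.37   5.21]
```

View pics/wrist8.png

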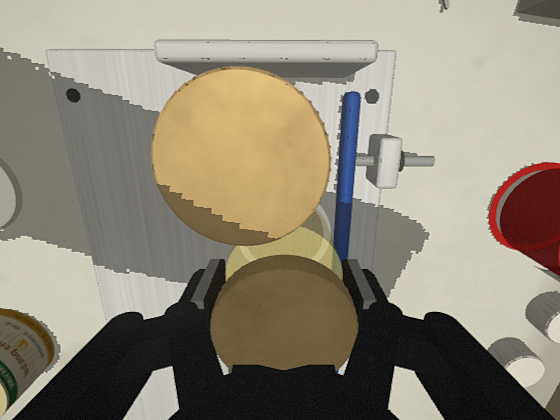

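View pics/side8.png

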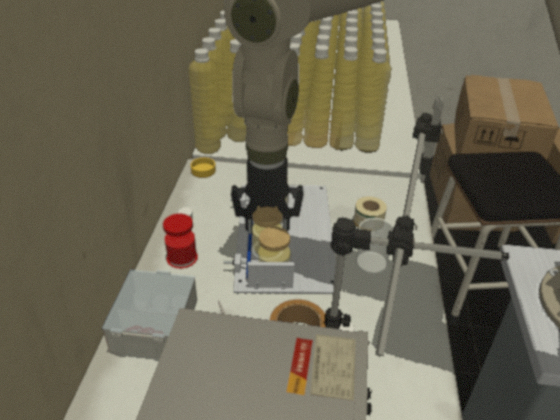

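Call:
send_rows --pt "-0.01 0 0.04 0 0 0 -1" --pt "-0.01 0 0.05 0 0 0 -1" --pt "-0.01 0 0.06 0 0 0 -1" --pt "-0.01 0 0.065 0 0 0 -1" --pt "-0.01 0 0.07 0 0 0 -1" --pt "-0.01 0 0.074 0 0 0 -1" --pt "-0.01 0 0.074 0 0 0 -1" --pt "-0.01 0 0.074 0 0 0 -1"

```text
t: 18.1
tool_pos: [638.3, -64.4, 76.5]
tool_rot: [[-0.025, -0.133, 0.991], [0.007, 0.991, 0.133], [-1.0, 0.01, -0.024]]
contact_force: [-11.4, 1.5, 4.0]
opening: 0.714
```

```bash
python3 obs.py; for i in 1 2 ; do python3 -c "
from h import *
im,d=arm.get_image('wrist')"; python3 obs.py; done
```

```text
t 18.1 rack TCP x,y,z 37.149617670309254 56.49450215751053 76.53447592995742 yaw err deg 0.218317321162794 tilt 0.009887984676573612 -0.02380409069998101 F rack -11.081862945225394 2.920583180565441 3.9537773831733567 M [0.21 2.46 0.02] open 0.7135586443987143
t 18.15 rack TCP x,y,z 37.10985790389459 56.49939885696184 76.47072681386744 yaw err deg 0.21882728595319811 tilt 0.009899753886813445 -0.023917638529347116 F rack -10.509113537576312 2.5956568498149597 3.523871083826963 M [0.23 2.48 0.  ] open 0.7099854065026056
t 18.2 rack TCP x,y,z 37.13215948468075 56.524549249722966 76.49116977254575 yaw err deg 0.22014059229434046 tilt 0.009894012288500148 -0.02387413978171453 F rack -10.458433985135393 3.3845809822163146 3.450247713985694 M [ 0.2   2.4  -0.03] open 0.7112705000582322
```

Force is about 11 N but the hand's pitch has crept to 0.024 rad. I level it while keeping the press.

Call:
send_rows --pt "0 0 0.01 0 -0.05 0 -1" --pt "0 0 0.02 0 -0.1 0 -1" --pt "0 0 0.025 0 -0.15 0 -1" --pt "0 0 0.03 0 -0.2 0 -1" --pt "0 0 0.03 0 -0.23 0 -1" --pt "0 0 0.035 0 -0.23 0 -1" --pt "0 0 0.035 0 -0.23 0 -1"

```text
t: 19.08
tool_pos: [637.2, -64.3, 76.0]
tool_rot: [[-0.007, -0.132, 0.991], [0.009, 0.991, 0.132], [-1.0, 0.01, -0.005]]
contact_force: [-9.8, 1.2, 2.8]
opening: 0.707
```

```bash
python3 obs.py; for i in 1 2 ; do python3 -c "
from h import *
im,d=arm.get_image('wrist')"; python3 obs.py; done
```

```text
t 19.075 rack TCP x,y,z 36.15078946578997 56.67392297997501 76.02723946091172 yaw err deg 0.187023713469185 tilt 0.009868467625900795 -0.005374568043449411 F rack -9.526046597867937 2.446050338157572 2.7819669978917965 M [0.23 2.28 0.03] open 0.7073868375719439
t 19.125 rack TCP x,y,z 36.101240449829774 56.68216472075547 76.00094462992205 yaw err deg 0.18619479394886884 tilt 0.009880287654481259 -0.005476854300813804 F rack -8.918571634103007 2.040642935798548 1.8973365808813578 M [0.24 2.23 0.04] open 0.7107090570750935
t 19.175 rack TCP x,y,z 36.111394630023106 56.68554000250626 76.01631531244486 yaw err deg 0.18827485319967252 tilt 0.009863966158966838 -0.005460069143387238 F rack -8.97366164079932 3.2358611020028043 2.6525084391656746 M [0.21 2.27 0.03] open 0.7089479685964316
```

Call:
send_rows --pt "0 0 0.04 0 -0.05 0 -1" --pt "0 0 0.05 0 -0.05 0 -1" --pt "0 0 0.06 0 -0.08 0 -1" --pt "0 0 0.065 0 -0.08 0 -1" --pt "0 0 0.07 0 -0.1 0 -1" --pt "0 0 0.073 0 -0.1 0 -1" --pt "0 0 0.073 0 -0.1 0 -1" --pt "0 0 0.073 0 -0.1 0 -1"

```text
t: 20.18
tool_pos: [637.1, -64.2, 75.9]
tool_rot: [[-0.004, -0.132, 0.991], [0.009, 0.991, 0.132], [-1.0, 0.01, -0.002]]
contact_force: [-13.8, 0.4, 6.0]
opening: 0.713
```

```bash
python3 obs.py; for i in 1 2 ; do python3 -c "
from h import *
im,d=arm.get_image('wrist')"; python3 obs.py; done
```

```text
t 20.175 rack TCP x,y,z 35.998983612465565 56.786304847529784 75.88119195046428 yaw err deg 0.14862131235028375 tilt 0.009560769337050083 -0.0024064985635109857 F rack -13.578593541444114 2.216211294241334 5.951747661700036 M [0.09 3.04 0.03] open 0.7126599764466296
t 20.225 rack TCP x,y,z 36.02881053100724 56.72435908213075 75.92967241168373 yaw err deg 0.14238823902212427 tilt 0.009535099419691292 -0.002311678793483307 F rack -12.938056279093239 2.206434748982961 6.5644685429399985 M [0.1  3.07 0.01] open 0.7093627890733247
t 20.275 rack TCP x,y,z 36.02064976285432 56.722338617005185 75.93371462991075 yaw err deg 0.14269954467613744 tilt 0.009508502434164037 -0.002326826747278287 F rack -13.689956679006766 3.036552473012509 5.8593424249907065 M [0.08 3.06 0.05] open 0.7099852052769283
```

Pressed with about 13 N along x at the wrist (bar load roughly 10–13 N), jar level. Easing off and opening.

Call:
send_rows --pt "0 0 0.03 0 0 0 -1" --pt "0 0 0.01 0 0 0 -1" --pt "-0.005 0 0 0 0 0 -1" --pt "-0.005 0 0 0 0 0 -1"

```text
t: 20.78
tool_pos: [636.9, -64.4, 76.0]
tool_rot: [[-0.004, -0.131, 0.991], [0.009, 0.991, 0.131], [-1.0, 0.009, -0.003]]
contact_force: [-3.3, 2.6, -1.4]
opening: 0.708
```

```bash
python3 obs.py; python3 rel.py; python3 obs.py
```

```text
t 20.775 rack TCP x,y,z 35.82606103983296 56.63832370832149 76.0091653426399 yaw err deg 0.14097796446783928 tilt 0.009282468078481 -0.0028416423097923998 F rack -2.9660364768240233 3.0339288904206465 -1.449619259045446 M [ 0.32  0.87 -0.01] open 0.7079937843183205
endplate n 938 y [ 98.64 102.33 106.12] [  0.   102.24]
bar z [33.9  37.04 39.75] [ 0.   36.96]
[636.92 -64.41  76.01]
t 20.825 rack TCP x,y,z 35.837125525191844 56.64356804359026 76.00060374332256 yaw err deg 0.13859770030852658 tilt 0.009305869223664972 -0.0028770255626278554 F rack -2.6191026915619346 2.6751150944783126 -2.4631967730331916 M [0.3  0.92 0.04] open 0.7082052920183696
```

Call:
send_rows --pt "0 0 0 0 0 0 0.45" --pt "0 0 0 0 0 0 0.5" --pt "0 0 0 0 0 0 0.6" --pt "0 0 0 0 0 0 0.8" --pt "0 0 0 0 0 0 1" --pt "0 0 0 0 0 0 1" --pt "0 0 0 0 0 0 1" --pt "0 0 0 0 0 0 1"

```text
t: 21.82
tool_pos: [636.9, -64.4, 76.0]
tool_rot: [[-0.004, -0.131, 0.991], [0.009, 0.991, 0.131], [-1.0, 0.009, -0.003]]
contact_force: [-0.5, -0.4, -0.3]
opening: 1.0
```

```bash
python3 obs.py; python3 held.py; python3 -c "
from h import *
for n in('wrist','side','scene'):
  im,d=arm.get_image(n);cv2.imwrite('pics/%s9.png'%n,im[:,:,::-1])"; python3 obs.py
```

```text
t 21.825 rack TCP x,y,z 35.83575328885076 56.6837296373313 75.96562736865097 yaw err deg 0.1436467447570715 tilt 0.009310151561975937 -0.0029205015658905617 F rack -0.5921784901097891 -0.3240657119350359 -0.32951711457734534 M [-0.01 -0.02 -0.03] open 0.9997877305307609
lid top x(tool) -25.565827878446754 12965
tilt of top (dx/dy,dx/dz) [ 0.02 -0.  ]
centre tool z,y [-10.36  12.2 ] 2.0603722625955294
[636.94 -64.41  76.  ] [-0.71  0.54  0.02]
t 22.025 rack TCP x,y,z 35.81437801485548 56.646544027068344 75.99996674537974 yaw err deg 0.13972912354335243 tilt 0.009293515842221737 -0.002906141775767097 F rack -0.35420728528916684 -0.31665066661409325 -0.0642492776471274 M [-0.03 -0.01 -0.03] open 0.9981854999565446
```

View pics/wrist9.png

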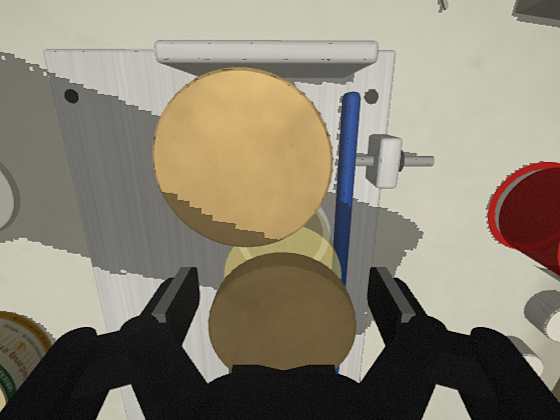

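The fingers are open and clear of the jar at (282,315), and contact forces are zero. Rising straight up, far enough to see the row.

Call:
send_rows --pt "-0.2 0 0 0 0 0 1" --pt "-0.5 0 0 0 0 0 1" --pt "-0.9 0 0 0 0 0 1" --pt "-1.4 0 0 0 0 0 1" --pt "-2.0 0 0 0 0 0 1" --pt "-2.6 0 0 0 0 0 1" --pt "-3.2 0 0 0 0 0 1" --pt "-3.4 0 0 0 0 0 1"

```text
t: 23.02
tool_pos: [638.7, -66.1, 249.5]
tool_rot: [[0.001, -0.131, 0.991], [0.008, 0.991, 0.131], [-1.0, 0.007, 0.002]]
contact_force: [0.0, 0.5, 0.3]
opening: 1.001
```

```bash
cat > fin.py <<'E'
from h import *
import sys
np.set_printoptions(precision=2,suppress=True)
c0=np.array([608.7,-125.2]);a=np.radians(7.41);ex=np.array([np.cos(a),np.sin(a)]);ey=np.array([-np.sin(a),np.cos(a)])
for n in('wrist','scene','side'):
    im,d=arm.get_image(n);cv2.imwrite(f'pics/{n}{sys.argv[1]}.png',im[:,:,::-1]);P=pts(n,d);Z=P[:,:,2]
    hi=103.0 if n=='side' else 101.7
    m=((abs(Z-hi)<2.2)&(abs(P[:,:,0]-630)<80)&(P[:,:,1]>-260)&(P[:,:,1]<60)).astype(np.uint8)
    if n!='wrist': m=cv2.morphologyEx(m,cv2.MORPH_OPEN,np.ones((3,3)))
    else: m=cv2.erode(m,np.ones((5,5)))
    k,lab,st,ce=cv2.connectedComponentsWithStats(m,connectivity=4)
    for i in range(1,k):
        if st[i,4]>100:
            q=P[lab==i];h=cv2.convexHull(q[:,:2].astype(np.float32));M=cv2.moments(h);c=np.array([M['m10'],M['m01']])/M['m00']
            A=np.c_[q[:,:2]-q[:,:2].mean(0),np.ones(len(q))];s=np.linalg.lstsq(A,q[:,2],rcond=None)[0]
            print(n,st[i,4],ce[i],'rack x,y',(c-c0)@ex,(c-c0)@ey,'r',np.sqrt(M['m00']/np.pi),'z',np.median(q[:,2]),'slope',s[:2])
    if n!='wrist':
      K,E=cam(n)
      for l in('beaker','label_roll'):
        for r in arm.pinpoint(n,l): print(l,round(r['confidence'],2),atz(K,E,r['uv'],0)[:2])
E
python3 fin.py 10; python3 obs.py
```

```text
wrist 2469 [266.25 124.14] rack x,y 23.70405712486252 121.87700653472723 r 26.021857100917472 z 101.63392780326085 slope [ 0. -0.]
wrist 2115 [281.43 195.73] rack x,y 36.24275665495486 57.62646663279657 r 25.90623728596295 z 101.69604946798076 slope [-0. -0.]
wrist 1669 [282.48 257.98] rack x,y 37.39723829831506 -6.372906972608039 r 25.62520656701587 z 101.73754060217921 slope [-0.  0.]
wrist 1284 [270.43 308.74] rack x,y 24.379619713985917 -68.40310782832007 r 25.351483451027296 z 101.77681691925457 slope [-0.  0.]
scene 343 [244.85 180.28] rack x,y 23.035631874157055 122.11761448276597 r 28.43371258431504 z 101.77461347373098 slope [-0. -0.]
scene 359 [272.84 189.68] rack x,y 34.903146294784165 57.624372484748406 r 28.042056793021885 z 102.00498960179577 slope [ 0.01 -0.01]
scene 401 [298.37 202.09] rack x,y 35.64458685510867 -6.875221654643091 r 28.03547094118095 z 101.88917675344845 slope [0. 0.]
scene 476 [320.37 217.98] rack x,y 22.852658175273902 -69.70548498015279 r 28.00311700272753 z 101.92713482322864 slope [-0.    0.01]
beaker 0.82 [421.67 -66.29]
label_roll 0.72 [ 433.5 
[... 228 characters left out ...]
.2305531508851475 r 27.059572136424098 z 103.28100079006963 slope [-0.01  0.01]
side 415 [266.86 214.2 ] rack x,y 35.45030308272022 58.878935416281806 r 28.179622698019088 z 103.11509202017487 slope [-0. -0.]
side 424 [273.92 236.04] rack x,y 22.675144410817634 123.31139067800838 r 27.30161762579198 z 103.06446496322286 slope [-0. -0.]
beaker 0.67 [429.6  -66.85]
label_roll 0.78 [ 430.41 -205.41]
label_roll 0.5 [ 641.01 -203.15]
t 23.375 rack TCP x,y,z 35.681300679687624 55.32702024897424 244.4415165455268 yaw err deg 0.13937638790663875 tilt 0.01024617742672691 -0.005367603226791023 F rack 0.02355640222240297 0.4119894473821206 0.609700787026347 M [ 0.02 -0.   -0.  ] open 0.9973477097400135
```

View pics/wrist10.png

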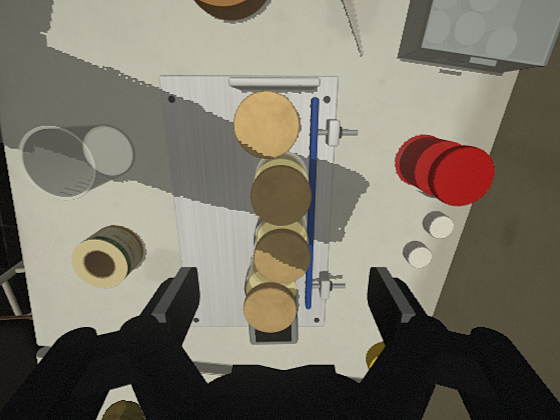

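View pics/scene10.png

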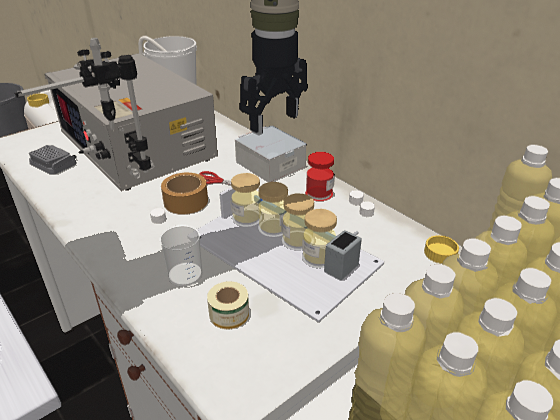

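The row is closed: four lids at wrist (266,124), (281,196), (282,258) and (270,309), all level, with the beaker and roll in place. Handing in.

```bash
python3 -c "
from plant import arm
print(arm.hand_in())"
```

```text
the job is handed in; nothing more can be done
None
```

The new jar is in the gap and against the stop bar, the gripper is clear, and the job is handed in at about t = 23 s of the 66 s allowed. `hand_in` reports no verdict.

I gripped it front and back about 62 mm up. I slid it in 1.5 mm or less above the plate (its foot touched near the end), which pushed jars 2, 3 and the bookend aside. I then pressed it home, eased off and let go.

**Positions:** the last wrist view gave these rack-frame positions, and the scene and side cameras agree to within about 2 mm:

| Jar | x (mm) | y (mm) |
|---|---|---|
| New jar | 36 | 58 |
| Row jar 1 | 24 | 122 |
| Row jar 2 | 37 | −6 |
| Row jar 3 | 24 | −68 |

- **Spacing:** neighbouring centres are about 63 to 66 mm apart. Touching is 65, so some of that is measurement error.
- **Upright:** lid tops are at 102 to 103 mm in all three views, level to about 0.01 rad. The bookend looked upright in the pictures; I did not measure its tilt.
- **Bystanders:** by eye the beaker and roll look unmoved. The network's repeat readings of them differ from the earlier ones by up to 6 mm in the same view. The side view also gave one false label-roll hit on the rack.

**Not confirmed directly:**
- **Force on the bar:** I read it only at the wrist, about 13 N for at least 0.1 s at the final press, after two holds near 11 N. Allowing for friction on the plate, I put the load on the bar at 9 to 13 N.
- **Force on the neighbours:** the sideways force at the wrist reached at most about 8 N in the readings I took. I have no separate reading for each jar.
- **Tilt while pressing:** the hand leaned up to 0.024 rad. I levelled it before the final press.

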